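# Crank the bottle carousel round to the label reader

## Task

The extract bottle with the yellow cap has to be read next: wind the carousel by its crank until that bottle stands squarely in front of the window of the white label reader, either way round. Hold the crank by its loose red sleeve the whole way, without touching the turntable or its bottles, then let go and leave the carousel standing still.

Things in the scene. Friction and masses are not known exactly. Their poses are not given: they have to be found in the camera images.
- station: Grey fixed machine. Origin on the table under the vertical crank axis; z up. Carousel axis 210 mm from it along station +y. Housing there 120 x 120 x 78 mm high; level crank arm, 60 mm, top at 101 mm. Crank turns either way, beyond a full turn, about 2 to 3 N at the sleeve, stays where left. A belt turns the carousel in the same sense by half the crank's angle.
- sleeve: Upright red grip sleeve at the end of the crank arm, diameter 23 mm (25 at its ends), 55 mm tall, spinning freely on its pin, so a gripper can keep its heading. Origin at its centre, 134.5 mm above the table, 60 mm from the crank axis; z up, x and y meaningless. Its lower end, 107 mm up, is above all else on the machine.
- carousel: Round aluminium turntable, diameter 230 mm, with six small bottles (diameter 34, 60 mm tall, caps up to 98 mm above the table) fixed in a ring of radius 85 mm, 60 degrees apart. Origin on its vertical axis, 28 mm above the table; z up, x points to the amber bottle with the only yellow cap. Other caps are white or black.
- mark (a point): Reading place: point on the bottle ring, 85 mm from the carousel axis, 68 mm above the table, where the yellow-capped bottle's middle must stand. The label reader is a fixed white block beside the turntable, 50 wide, 28 deep, 87 mm high, black window facing the carousel, green arrow on top; window 47 mm from the mark, straight outward.
Things that resemble listed ones, but are neither listed nor needed, are in the scene too. There is more than one size of the part that bears mark; the job needs the larger.

How it is judged:
By the outcome, as a careful person would: the job done as asked, in the order asked, and still so for the second after the job is handed in, with the robot touching nothing.
It also fails if it takes over 51 s, if anything falls off the work surface, if the arm or the gripper's body presses on something with over 40 N, if the wrist force passes 120 N, or if a joint passes its speed limit or range.

## Robot

A 6-joint arm with a two-finger parallel gripper is mounted at the origin on the work surface. World frame = base frame: x ahead of the robot, y to its left, z up, the work surface at z = 0. Lengths are in m, angles in rad, forces in N, time in s.
With the tool pointing down it reaches from about 0.3 to 0.875 m from the base axis. Payload 6.4 kg.
Tool frame: the origin (TCP) lies midway between the tips of the shut fingers; the grasp point (between the pads) lies behind it (robot.pinch_z is the z of the grasp point in the tool frame, in m); z points along the fingers, y is the direction in which the jaws open and shut (so a half turn about z gives the same grasp; the last joint's range is limited). The gripper opens to 88 mm and grips with 3 to 60 N. Pads are 18 mm wide; open, the fingers measure 123 mm over their backs; the gripper's body (75 mm by 187 mm) begins 45 mm behind the grasp point.
Start: joints at [-1.413, 0.181, 1.607, -0, 1.354, -0.206], TCP at [0.205, -0.537, 0.239] pointing down, gripper open.
Joint ranges: [-2.99, 2.99], [-0.89, 2.07], [0.3, 2.58], [-1.14, 4.28], [0, 2.63], [-3.12, 3.12]. Speed limits (rad/s): [2.57, 2.57, 3.01, 3.14, 3.14, 3.14].

## Interface

Orientations are given as a unit quaternion [x, y, z, w].
In Python, from plant import robot gives the robot as it stands.
- The arm moves only by the tool step_arm, never from a script. Its argument "plan" is one flat list of numbers, 5 for each row, row after row: the shift along the tool's x, y, z in cm, then the turn about the tool's z in degrees, then the opening, from 0 (shut) to 1 (fully open). A call has 1 to 10 rows; each row is the pose to reach, as a shift and turn from the pose measured when the call began, along the tool's axes at that moment; what a row does not reach only later rows make up. A row lasts 1/12 s, in which the tool goes at most 41.7 mm and 7.16 degrees, less where a joint would pass 70% of its speed; a pose out of reach is approached as far as the arm can. A call with a gripper value outside its range is refused whole. The fingers move at their own pace and stop on an object; "squeeze" is the grip in N (left out, the last holds). Time passes only in rows, so rows that repeat a pose let the fingers close. It gives the time, the measured TCP pose, the force and the opening at its end, in the units of the state.
- robot.sense(): the state, without advancing time (a new reading comes with each control period).
- robot.grab_frame(name): name is "scene" or "top"; returns a dict with "image" (384x512x3 uint8, red, green, blue), "intrinsics" (3x3 intrinsics, pixels), "extrinsics" (4x4, takes a point from camera to world coordinates). Camera axes: x right, y down, z forward; pixel columns grow to the right and rows downward; lengths in m; the calibration is good to about 2 mm. A picture is of the moment at which its call begins. There is no depth.
- robot.hand_in(): hands the job in, once; it reports no verdict.
The state is a dict: "t": time; "joint_positions": joint angles; "joint_velocities": joint speeds; "tau": joint torques, N m; "position": TCP position; "eef_rot": TCP orientation; "ft_force": force on the tool from outside, world axes, zero at the start; "moment": the same for the moment, N m; "gripper_width": finger opening in m.
Only numpy, scipy, OpenCV 4.12 (cv2) and the standard library are available. Lean on these libraries where they do the work, as an engineer would, in place of code of your own. Each camera call takes 0.05 s, during which the arm holds its last target.

## Working session

There is one attempt and no reset: what is moved stays moved. The work goes in short steps, Python scripts to look and compute and a tool call to move; the robot and the scene stay as the last step left them, time stands still between calls to the robot, and variables do not carry over. Pictures are saved under pics/ and viewed, and the job is handed in when it is done.

Besides the shell and the picture viewer there is one more tool, called as name(argument=value, ...), one argument or row to a line, values as JSON. step_arm: Moves the arm, as the interface text tells. Its arguments: {"type":"object","properties":{"plan":{"type":"array"},"squeeze":{"type":"number"}},"required":["plan"]}

```bash
mkdir -p pics; python3 - <<'E'
from plant import robot
import cv2,pickle
for n in("scene","top"):
    f=robot.grab_frame(n);pickle.dump(f,open(f"{n}0.pkl","wb"))
    cv2.imwrite(f"pics/{n}0.png",cv2.resize(f["image"][:,:,::-1],(768,576)))
    print(f["intrinsics"],f["extrinsics"])
print(robot.sense(),robot.pinch_z)
E
```

```text
[[497.41294203   0.         252.79619051]
 [  0.         497.41294203 205.46682197]
 [  0.           0.           1.        ]] [[ 0.71465286  0.47349721 -0.51485113  0.97026103]
 [ 0.69930469 -0.50009318  0.5107639  -0.41763202]
 [-0.01562826 -0.72505669 -0.68851184  0.67193137]
 [ 0.          0.          0.          1.        ]]
[[477.42939446   0.         259.93299781]
 [  0.         477.42939446 192.31637488]
 [  0.           0.           1.        ]] [[-0.01369206 -0.99482928  0.10063416  0.48319064]
 [-0.9994923   0.01072119 -0.03000335  0.0020171 ]
 [ 0.02876929 -0.10099388 -0.994471    0.78777044]
 [ 0.          0.          0.          1.        ]]
{'t': 0.1, 'joint_positions': array([-1.41326768e+00,  1.81454581e-01,  1.60787145e+00,  1.62266442e-05,
        1.35382578e+00, -2.06288535e-01]), 'joint_velocities': array([-0.00196695, -0.00201667, -0.0026418 ,  0.00212044, -0.00019475,
        0.00060818]), 'tau': array([ 3.59702090e-04, -4.34824491e+01, -3.42698121e+01,  7.05341832e-02,
        3.40253930e-02, -4.00841498e-05]), 'position': array([ 0.20456187, -0.53687634,  0.23792475]), 'eef_rot': array([ 9.83500225e-01,  1.80905221e-01,  2.69236055e-05, -7.79154810e-04]), 'ft_force': array([ 0.24543165, -0.1779247 , -0.13501882]), 'moment': array([ 0.06311443, -0.01972939,  0.02593109]), 'gripper_width': 0.08795116527862272} -0.0187
```

View pics/scene0.png

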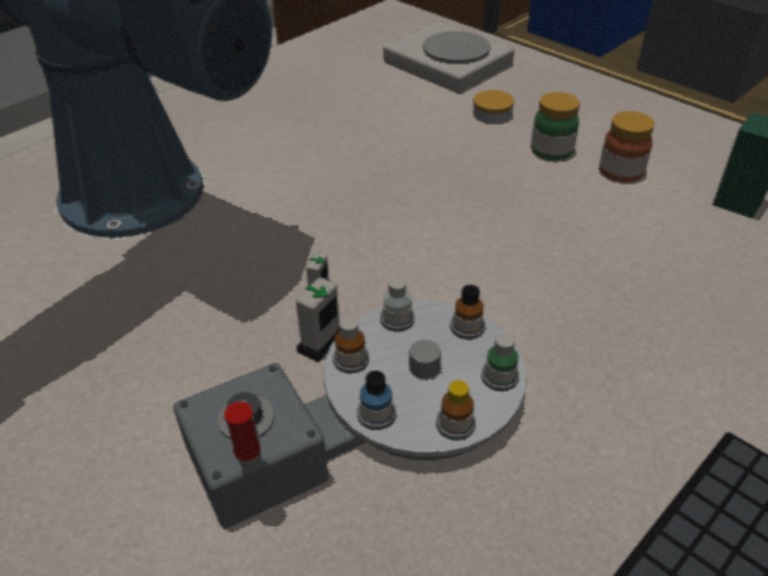

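View pics/top0.png

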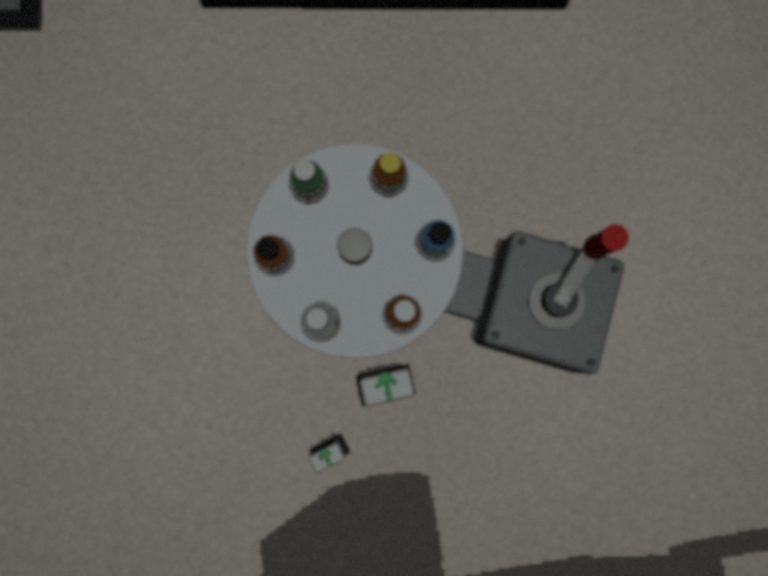

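The large reader is at top-view pixel (386,385). A smaller lookalike is at (328,455). The yellow cap is at (390,163), the red sleeve at (614,238) and the crank hub at (562,298). The jars with orange/yellow lids in the scene view are distractors. Next I'll measure and take a close crop.

```bash
cat > h.py <<'E'
import numpy as np,cv2,pickle
def ray(f,u,v,z):
    K=f["intrinsics"];T=f["extrinsics"]
    d=T[:3,:3]@np.linalg.solve(K,[u,v,1.]);o=T[:3,3]
    return (o+d*(z-o[2])/d[2])
def proj(f,p):
    T=f["extrinsics"];c=T[:3,:3].T@(np.array(p)-T[:3,3]);q=f["intrinsics"]@c;return q[:2]/q[2]
def blobs(m,amin=8):
    n,l,s,c=cv2.connectedComponentsWithStats(m.astype(np.uint8))
    return [(c[i].round(1),s[i].tolist()) for i in range(1,n) if s[i][4]>=amin]
E
python3 - <<'E'
from h import *
for n in("top","scene"):
    f=pickle.load(open(n+"0.pkl","rb"));h=cv2.cvtColor(f["image"],cv2.COLOR_RGB2HSV)
    H,S,V=[h[...,i].astype(int) for i in range(3)]
    print(n)
    print("yel",blobs((H>22)&(H<34)&(S>130)&(V>90)))
    print("red",blobs(((H<6)|(H>174))&(S>180)&(V>70)))
    print("green",blobs((H>45)&(H<75)&(S>110)&(V>60)))
f=pickle.load(open("top0.pkl","rb"))
im=f["image"][90:320,150:440,::-1]
c1=cv2.resize(im,None,fx=2.6,fy=2.6,interpolation=cv2.INTER_CUBIC);cv2.imwrite("pics/ctop.png",cv2.convertScaleAbs(c1,alpha=1.5))
f=pickle.load(open("scene0.pkl","rb"))
im=f["image"][160:340,110:360,::-1]
c1=cv2.resize(im,None,fx=3,fy=3,interpolation=cv2.INTER_CUBIC);cv2.imwrite("pics/cscene.png",cv2.convertScaleAbs(c1,alpha=1.3))
E
```

```text
top
yel [(array([259.6, 108.3]), [253, 103, 14, 12, 127])]
red [(array([408.8, 158.2]), [401, 151, 17, 15, 188])]
green [(array([256.7, 252.1]), [254, 248, 8, 10, 36])]
scene
yel [(array([305.4, 258.4]), [299, 254, 13, 10, 105])]
red [(array([158.6, 275.2]), [150, 268, 18, 15, 212])]
green [(array([365.5,  81. ]), [363, 80, 7, 3, 10]), (array([380.4,  81.5]), [378, 80, 7, 4, 11]), (array([212.5, 173.4]), [210, 172, 6, 3, 11]), (array([211.9, 194.2]), [205, 190, 13, 8, 51]), (array([334.5, 239.4]), [327, 234, 17, 10, 89])]
```

View pics/ctop.png

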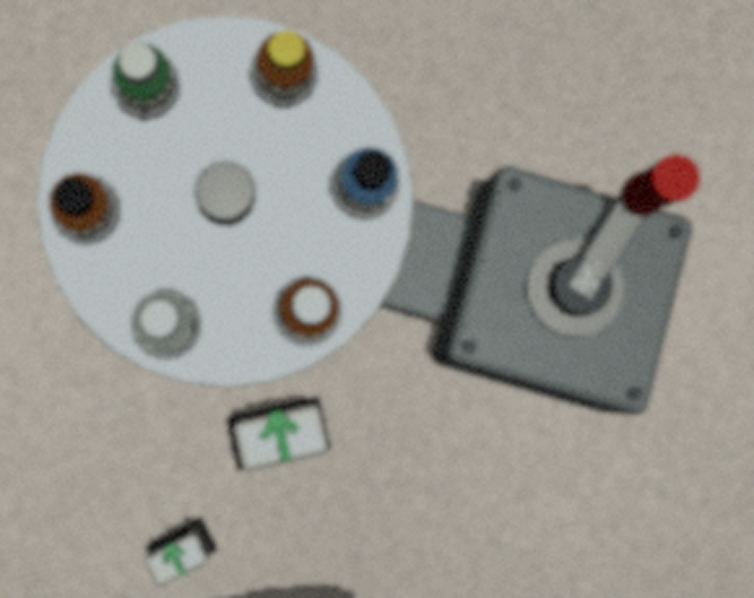

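View pics/cscene.png

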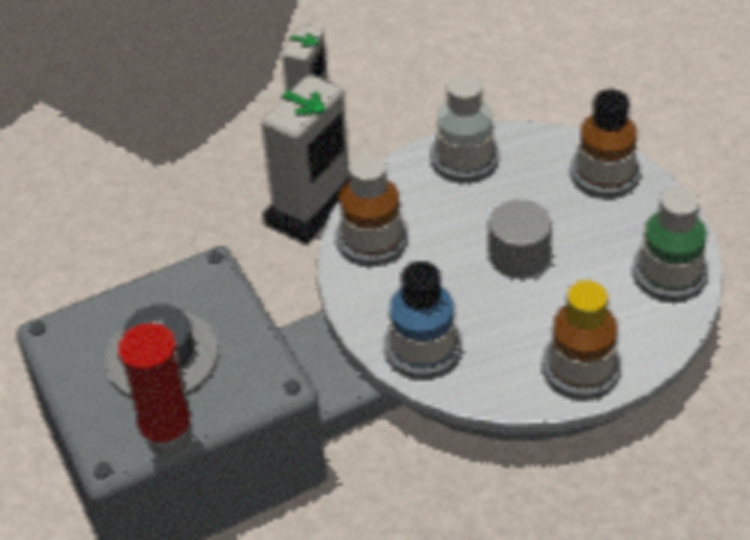

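```bash
python3 - <<'E'
from h import *
f=pickle.load(open("top0.pkl","rb"));s=pickle.load(open("scene0.pkl","rb"))
C=lambda u,v:(u/2.6+150-.3,v/2.6+90-.3)
caps=dict(yel=(286,48),grn=(137,61),blk=(73,197),clr=(158,320),amb=(312,305),blu=(372,169))
P={k:ray(f,*C(*v),.098) for k,v in caps.items()}
for k,v in P.items(): print(k,v.round(4))
A=np.array(list(P.values()))[:,:2];c=A.mean(0);print("center",c,"r",np.linalg.norm(A-c,axis=1).round(4))
# turntable ellipse -> rim z?
h=cv2.cvtColor(f["image"],cv2.COLOR_RGB2HSV)
g=f["image"].astype(int)
m=((g[...,2]-g[...,0]>3)&(g.sum(2)>330)).astype(np.uint8)
m=cv2.morphologyEx(m,cv2.MORPH_OPEN,np.ones((5,5)))
cs=cv2.findContours(m,0,1)[0];k=max(cs,key=cv2.contourArea);hull=cv2.convexHull(k)
e=cv2.fitEllipse(hull);print("ell",e)
for z in(.028,.038):
    R=np.array([ray(f,*p[0],z)[:2] for p in hull]);x=np.linalg.lstsq(np.c_[2*R,np.ones(len(R))],(R**2).sum(1),rcond=None)[0]
    print("disc",z,x[:2],np.sqrt(x[2]+x[:2]@x[:2]))
# reader top
r=f["image"][235:285,230:285].astype(int)
mr=np.zeros(g.shape[:2],np.uint8);mr[235:275,232:285]=1
print("Vs",r.sum(2).max())
hsv=h.astype(int)
wm=((g.min(2)>128)|((hsv[...,0]>45)&(hsv[...,0]<80)&(hsv[...,1]>60)))&(mr>0)
for cc in cv2.findContours(wm.astype(np.uint8),0,1)[0]:
    if cv2.contourArea(cc)>100:
        b=cv2.minAreaRect(cc);bp=cv2.boxPoints(b);w=np.array([ray(f,*p,.087)[:2] for p in bp]);print("reader",b,w.round(4),w.mean(0),np.linalg.norm(np.diff(w,axis=0),axis=1))
w=np.array([ray(f,*C(*p),.087)[:2] for p in[(234,424),(321,402),(329,449),(241,468)]]);print("hand reader",w.round(4),w.mean(0),np.linalg.norm(np.diff(w,axis=0),axis=1))
# crank
print("sleeve top", ray(f,408.8,158.2,.162), ray(s,158.6,275.2,.162))
print("hub ring ctop", ray(f,*C(576,287),.078))
q=np.array([ray(f,*C(*p),.078)[:2] for p in[(515,185),(676,231),(634,394),(468,346)]]);print("screws",q.round(4),q.mean(0))
E
```

```text
yel [ 0.6781 -0.0202  0.098 ]
grn [0.671  0.0644 0.098 ]
blk [0.5935 0.1002 0.098 ]
clr [0.5241 0.053  0.098 ]
amb [ 0.5314 -0.0327  0.098 ]
blu [ 0.608  -0.0678  0.098 ]
center [0.60102608 0.01614988] r [0.0852 0.085  0.0843 0.0853 0.085  0.0842]
ell ((236.1905975341797, 167.0421600341797), (139.7384796142578, 141.83702087402344), 88.38335418701172)
disc 0.028 [0.60299335 0.01618239] 0.11365323491878275
disc 0.038 [0.60141652 0.01599595] 0.1121573457881812
Vs 374
hand reader [[ 0.466   0.0115]
 [ 0.4775 -0.0374]
 [ 0.4513 -0.0415]
 [ 0.4416  0.0079]] [ 0.45910251 -0.01486498] [0.05030505 0.02653076 0.05029416]
sleeve top [ 0.59030442 -0.21701623  0.162     ] [ 0.59208351 -0.21796953  0.162     ]
hub ring ctop [ 0.54148065 -0.18654021  0.078     ]
screws [[ 0.6014 -0.153 ]
 [ 0.5735 -0.2464]
 [ 0.4795 -0.2177]
 [ 0.5082 -0.1229]] [ 0.54067574 -0.18500127]
```

Measurements agree. The bottle ring radius is 85 mm, the crank-to-carousel distance 210 mm, and the large reader (50 mm wide) sits 145 mm from the axis. The yellow cap is at −25.2° and the mark at −167.6°, so the carousel needs −142.4° and the crank −284.8° (clockwise). First I'll move above the sleeve.

step_arm(
  plan=[4, -1.3, 0, 0, 1, 8, -2.7, 0, 0, 1, 12, -4, 0, 0, 1, 16, -5.4, 0, 0, 1, 20, -6.8, 0, 0, 1, 24, -8.1, 0, 0, 1, 28, -9.5, 0, 0, 1, 32, -10.9, 0, 0, 1, 36, -12.2, 0, 0, 1, 40, -13.6, 0, 0, 1],
)

```text
t: 0.93
position: [0.5265, -0.2696, 0.2379]
eef_rot: [0.983, 0.181, -0.0, -0.001]
ft_force: [0.6, -1.1, -0.2]
gripper_width: 0.0879
```

```bash
cat > g.py <<'E'
from h import *
from plant import robot
from scipy.spatial.transform import Rotation as R
def to(p):
    s=robot.sense();M=R.from_quat(s["eef_rot"]).as_matrix()
    print("t",round(s["t"],2),"pos",s["position"].round(4),"F",s["ft_force"].round(1),"w",round(s["gripper_width"],4),"tilt/yaw",M[:,2].round(3),np.degrees(np.arctan2(M[1,0],M[0,0])).round(1))
    for q in np.atleast_2d(p): print((100*M.T@(q-s["position"])).round(2))
CR=np.array([.541,-.1855])
E
python3 -c "
from g import *
to([[.591,-.2175,.238],[.591,-.2175,.118]])"
```

```text
t 0.93 pos [ 0.5265 -0.2696  0.2379] F [ 0.6 -1.1 -0.2] w 0.0879 tilt/yaw [-0.001  0.002 -1.   ] 20.8
[ 7.88 -2.57 -0.01]
[ 7.88 -2.55 11.99]
```

step_arm(
  plan=[3, -1, 0, 0, 1, 6, -2, 0, 0, 1, 7.9, -2.6, 0, 0, 1, 7.9, -2.6, 0, 0, 1, 7.9, -2.6, 2, 0, 1, 7.9, -2.6, 3.5, 0, 1, 7.9, -2.6, 5, 0, 1, 7.9, -2.6, 5, 0, 1],
)

```text
t: 1.6
position: [0.5884, -0.2165, 0.1839]
eef_rot: [0.984, 0.181, -0.003, -0.003]
ft_force: [-0.5, -0.2, 0.5]
gripper_width: 0.0882
```

```bash
python3 -c "
from g import *
to([[.591,-.2175,.118]])
f=robot.grab_frame('scene');g=f['image'][150:350,80:340,::-1]
cv2.imwrite('pics/a1.png',cv2.resize(g,None,fx=3,fy=3))
f=robot.grab_frame('top');g=f['image'][90:260,300:500,::-1]
cv2.imwrite('pics/a2.png',cv2.resize(g,None,fx=3,fy=3))"
```

```text
t 1.6 pos [ 0.5884 -0.2165  0.1839] F [-0.5 -0.2  0.5] w 0.0882 tilt/yaw [-0.007  0.005 -1.   ] 20.8
[0.24 0.23 6.59]
```

View pics/a1.png

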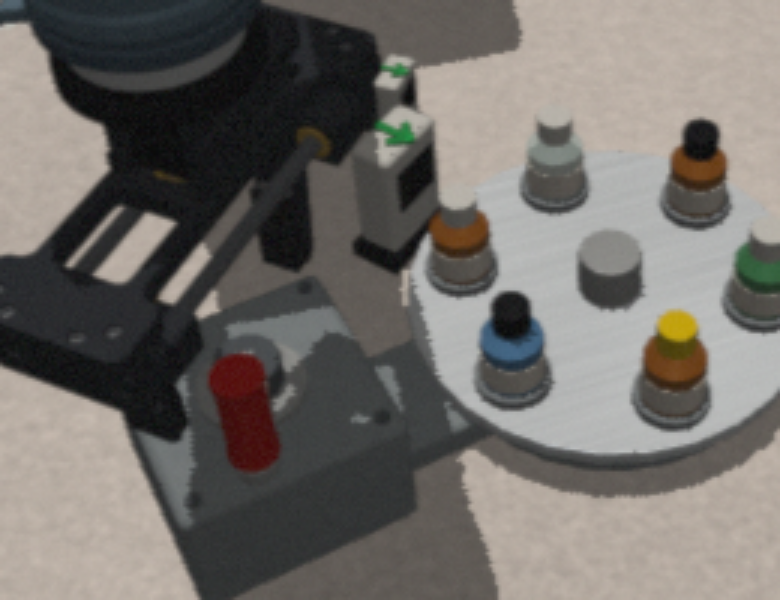

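View pics/a2.png

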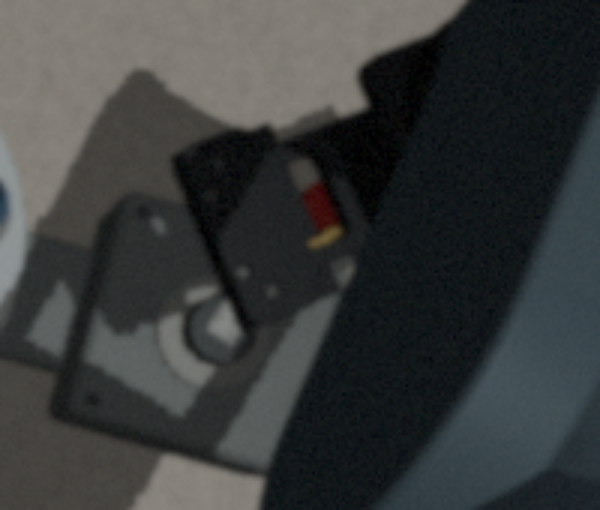

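The sleeve's top is centred between the open fingers in both views. I'll descend and close.

step_arm(
  plan=[0.2, 0.2, 2, 0, 1, 0.2, 0.2, 4, 0, 1, 0.2, 0.2, 5.5, 0, 1, 0.2, 0.2, 6.5, 0, 1, 0.2, 0.2, 6.5, 0, 1, 0.2, 0.2, 6.5, 0, 0.5, 0.2, 0.2, 6.5, 0, 0.35, 0.2, 0.2, 6.5, 0, 0.3, 0.2, 0.2, 6.5, 0, 0.28, 0.2, 0.2, 6.5, 0, 0.26],
  squeeze=15,
)

```text
t: 2.53
position: [0.593, -0.2187, 0.1233]
eef_rot: [0.984, 0.181, -0.0, -0.001]
ft_force: [0.8, 1.2, 0.4]
gripper_width: 0.0567
```

```bash
python3 -c "
from g import *
to([[.591,-.2175,.118]])"
```

```text
t 2.53 pos [ 0.593  -0.2187  0.1233] F [0.8 1.2 0.4] w 0.0567 tilt/yaw [-0.001  0.002 -1.   ] 20.8
[-0.14 -0.18  0.53]
```

step_arm(
  plan=[-0.1, -0.2, 0.3, 0, 0.4, -0.1, -0.2, 0.4, 0, 0.2, -0.1, -0.2, 0.4, 0, 0.1, -0.1, -0.2, 0.4, 0, 0, -0.1, -0.2, 0.4, 0, 0, -0.1, -0.2, 0.4, 0, 0],
  squeeze=25,
)

```text
t: 3.03
position: [0.5915, -0.2173, 0.1193]
eef_rot: [0.984, 0.181, -0.0, -0.001]
ft_force: [0.8, -1.1, -1.7]
gripper_width: 0.0224
```

step_arm(
  plan=[0, 0, 0, 0, 0, 0, 0, 0, 0, 0, 0, 0, 0, 0, 0, 0, 0, 0, 0, 0],
)

```text
t: 3.37
position: [0.5915, -0.2173, 0.1193]
eef_rot: [0.984, 0.181, -0.0, -0.001]
ft_force: [0.9, -0.1, -0.9]
gripper_width: 0.0226
```

```bash
python3 -c "
from g import *
to([[.591,-.2175,.118]])
p=robot.sense()['position'][:2]-CR;print(p,np.linalg.norm(p),np.degrees(np.arctan2(p[1],p[0])))"
```

```text
t 3.37 pos [ 0.5915 -0.2173  0.1193] F [ 0.9 -0.1 -0.9] w 0.0226 tilt/yaw [-0.001  0.001 -1.   ] 20.8
[-0.05 -0.    0.13]
[ 0.05048829 -0.03182437] 0.059681303638475305 -32.22453199629176
```

Gripped at 22.6 mm with low force. I'll compute the waypoints for the arc.

```bash
cat >> g.py <<'E'
def arc(total,step,n=10):
    s=robot.sense();M=R.from_quat(s["eef_rot"]).as_matrix();p=s["position"][:2]-CR
    a0=np.degrees(np.arctan2(p[1],p[0]));print("t",round(s["t"],2),"ang",a0.round(2),"rad",np.linalg.norm(p).round(4),"z",s["position"][2].round(4),"F",s["ft_force"].round(1),"w",s["gripper_width"].round(4))
    o=[]
    for i in range(1,n+1):
        a=a0+(step*i if abs(step*i)<abs(total) else total);a=np.radians(a)
        q=np.r_[CR+.06*np.array([np.cos(a),np.sin(a)]),.1193]
        o.append((100*M.T@(q-s["position"])).round(2).tolist())
    print(o)
E
python3 -c "
from g import *
arc(-40,-4)"
```

```text
Traceback (most recent call last):
  File "g.py", line 11, in arc
    a0=np.degrees(np.arctan2(p[1],p[0]));print("t",round(s["t"],2),"ang",a0.round(2),"rad",np.linalg.norm(p).round(4),"z",s["position"][2].round(4),"F",s["ft_force"].round(1),"w",s["gripper_width"].round(4))
                                                                                                                                                                                   ^^^^^^^^^^^^^^^^^^^^^^^^
AttributeError: 'float' object has no attribute 'round'
```

```bash
sed -i 's/s\["gripper_width"\].round(4)/round(s["gripper_width"],4)/' g.py
python3 -c "
from g import *
arc(-40,-4)"
```

```text
t 3.37 ang -32.22 rad 0.0597 z 0.1193 F [ 0.9 -0.1 -0.9] w 0.0226
[[-0.32, 0.27, -0.0], [-0.68, 0.48, -0.0], [-1.06, 0.67, -0.0], [-1.44, 0.83, -0.0], [-1.84, 0.97, -0.0], [-2.24, 1.08, -0.0], [-2.65, 1.16, -0.0], [-3.07, 1.21, -0.0], [-3.49, 1.23, -0.0], [-3.91, 1.22, -0.0]]
```

step_arm(
  plan=[-0.32, 0.27, 0, 0, 0, -0.68, 0.48, 0, 0, 0, -1.06, 0.67, 0, 0, 0, -1.44, 0.83, 0, 0, 0, -1.84, 0.97, 0, 0, 0, -2.24, 1.08, 0, 0, 0, -2.65, 1.16, 0, 0, 0, -3.07, 1.21, 0, 0, 0, -3.49, 1.23, 0, 0, 0, -3.91, 1.22, 0, 0, 0],
)

```text
t: 4.2
position: [0.5587, -0.2418, 0.1192]
eef_rot: [0.984, 0.181, -0.0, -0.002]
ft_force: [-0.1, 8.1, 2.1]
gripper_width: 0.0223
```

```bash
python3 -c "
from g import *
arc(-40,-4)
f=robot.grab_frame('scene');g=f['image'][150:350,80:340,::-1]
cv2.imwrite('pics/b1.png',cv2.resize(g,None,fx=3,fy=3))"
```

```text
t 4.2 ang -72.53 rad 0.059 z 0.1192 F [-0.1  8.1  2.1] w 0.0223
[[-0.42, 0.06, -0.01], [-0.84, -0.0, -0.01], [-1.24, -0.1, -0.01], [-1.64, -0.23, -0.01], [-2.03, -0.38, -0.01], [-2.41, -0.56, -0.01], [-2.78, -0.76, -0.01], [-3.13, -0.99, -0.01], [-3.46, -1.25, -0.01], [-3.77, -1.52, -0.01]]
```

View pics/b1.png

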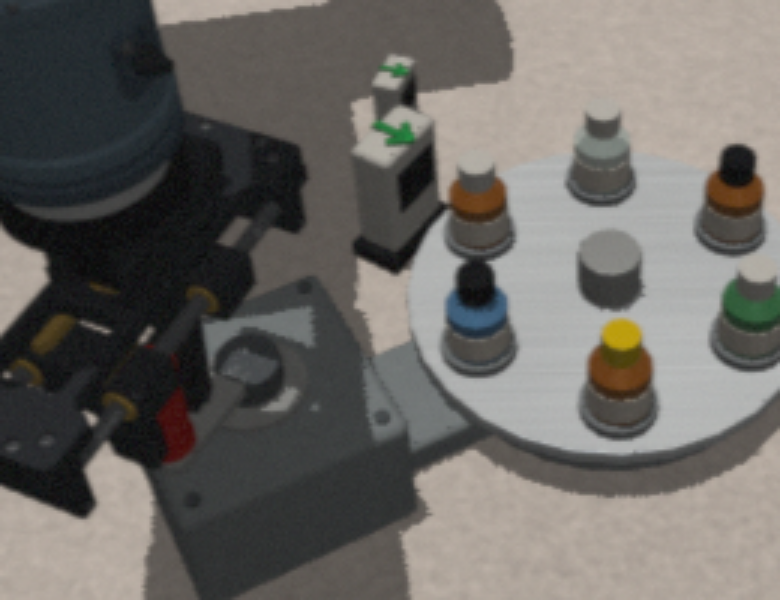

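The sleeve is held, the carousel is turning the expected way, and the force is about 8 N.

```bash
sed -i 's/-.1855\]/-.1848]/' g.py
python3 -c "
from g import *
arc(-40,-4)"
```

```text
t 4.25 ang -73.37 rad 0.0596 z 0.1191 F [-2.2  7.2  2.4] w 0.0223
[[-0.42, -0.01, -0.02], [-0.83, -0.08, -0.02], [-1.24, -0.19, -0.02], [-1.64, -0.32, -0.02], [-2.02, -0.47, -0.02], [-2.4, -0.66, -0.01], [-2.76, -0.87, -0.01], [-3.11, -1.1, -0.01], [-3.44, -1.36, -0.01], [-3.75, -1.64, -0.01]]
```

step_arm(
  plan=[-0.42, -0.01, 0, 0, 0, -0.83, -0.08, 0, 0, 0, -1.24, -0.19, 0, 0, 0, -1.64, -0.32, 0, 0, 0, -2.02, -0.47, 0, 0, 0, -2.4, -0.66, 0, 0, 0, -2.76, -0.87, 0, 0, 0, -3.11, -1.1, 0, 0, 0, -3.44, -1.36, 0, 0, 0, -3.75, -1.64, 0, 0, 0],
)

```text
t: 5.08
position: [0.5176, -0.2392, 0.1192]
eef_rot: [0.984, 0.18, 0.0, -0.002]
ft_force: [5.2, 6.0, -2.1]
gripper_width: 0.0222
```

```bash
python3 -c "
from g import *
arc(-40,-4)"
```

```text
t 5.08 ang -113.25 rad 0.0592 z 0.1192 F [ 5.2  6.  -2.1] w 0.0222
[[-0.34, -0.25, -0.01], [-0.61, -0.57, -0.01], [-0.86, -0.91, -0.01], [-1.08, -1.26, -0.01], [-1.28, -1.63, -0.01], [-1.45, -2.01, -0.0], [-1.59, -2.41, -0.0], [-1.7, -2.81, -0.0], [-1.79, -3.22, 0.0], [-1.85, -3.64, 0.0]]
```

step_arm(
  plan=[-0.32, -0.27, 0, 0, 0, -0.59, -0.58, 0, 0, 0, -0.83, -0.91, 0, 0, 0, -1.05, -1.26, 0, 0, 0, -1.24, -1.63, 0, 0, 0, -1.4, -2.01, 0, 0, 0, -1.54, -2.41, 0, 0, 0, -1.65, -2.81, 0, 0, 0, -1.74, -3.22, 0, 0, 0, -1.8, -3.64, 0, 0, 0],
)

```text
t: 5.92
position: [0.4885, -0.2122, 0.1193]
eef_rot: [0.984, 0.18, 0.002, -0.001]
ft_force: [5.6, 1.3, -5.2]
gripper_width: 0.0228
```

```bash
python3 -c "
from g import *
arc(-40,-4)"
```

```text
t 5.92 ang -152.4 rad 0.0592 z 0.1193 F [ 5.6  1.3 -5.2] w 0.0228
[[-0.12, -0.41, 0.0], [-0.12, -0.83, 0.0], [-0.1, -1.24, 0.0], [-0.05, -1.66, 0.0], [0.03, -2.07, 0.01], [0.14, -2.48, 0.01], [0.28, -2.87, 0.01], [0.45, -3.26, 0.01], [0.64, -3.63, 0.01], [0.85, -3.99, 0.01]]
```

step_arm(
  plan=[-0.09, -0.41, 0, 0, 0, -0.08, -0.83, 0, 0, 0, -0.05, -1.24, 0, 0, 0, 0, -1.66, 0, 0, 0, 0.08, -2.06, 0, 0, 0, 0.19, -2.46, 0, 0, 0, 0.33, -2.85, 0, 0, 0, 0.49, -3.23, 0, 0, 0, 0.68, -3.6, 0, 0, 0, 0.89, -3.96, 0, 0, 0],
)

```text
t: 6.75
position: [0.4828, -0.172, 0.1194]
eef_rot: [0.984, 0.18, 0.002, -0.001]
ft_force: [4.9, -3.2, -7.0]
gripper_width: 0.0232
```

```bash
python3 -c "
from g import *
arc(-40,-4)"
```

```text
t 6.75 ang 167.55 rad 0.0596 z 0.1194 F [ 4.9 -3.2 -7. ] w 0.0232
[[0.21, -0.36, 0.01], [0.47, -0.69, 0.01], [0.76, -0.99, 0.01], [1.07, -1.28, 0.01], [1.39, -1.54, 0.01], [1.74, -1.78, 0.01], [2.1, -1.99, 0.02], [2.47, -2.18, 0.02], [2.86, -2.35, 0.02], [3.25, -2.48, 0.02]]
```

step_arm(
  plan=[0.23, -0.36, 0, 0, 0, 0.5, -0.68, 0, 0, 0, 0.79, -0.98, 0, 0, 0, 1.1, -1.26, 0, 0, 0, 1.42, -1.52, 0, 0, 0, 1.76, -1.75, 0, 0, 0, 2.12, -1.96, 0, 0, 0, 2.48, -2.14, 0, 0, 0, 2.87, -2.3, 0, 0, 0, 3.25, -2.44, 0, 0, 0],
)

```text
t: 7.58
position: [0.5043, -0.137, 0.1193]
eef_rot: [0.984, 0.18, 0.001, -0.002]
ft_force: [-1.4, -3.1, -3.6]
gripper_width: 0.0222
```

```bash
python3 -c "
from g import *
arc(-40,-4)
f=robot.grab_frame('top')
cv2.imwrite('pics/c1.png',cv2.resize(f['image'][:,:,::-1],None,fx=1.5,fy=1.5))
f=robot.grab_frame('scene');g=f['image'][150:350,80:340,::-1]
cv2.imwrite('pics/c2.png',cv2.resize(g,None,fx=3,fy=3))"
```

```text
t 7.58 ang 127.49 rad 0.0602 z 0.1193 F [-1.4 -3.1 -3.6] w 0.0222
[[0.41, -0.08, 0.0], [0.82, -0.16, 0.0], [1.24, -0.21, 0.01], [1.66, -0.23, 0.01], [2.08, -0.22, 0.01], [2.49, -0.18, 0.01], [2.91, -0.11, 0.01], [3.31, -0.02, 0.01], [3.71, 0.11, 0.01], [4.1, 0.26, 0.01]]
```

View pics/c1.png

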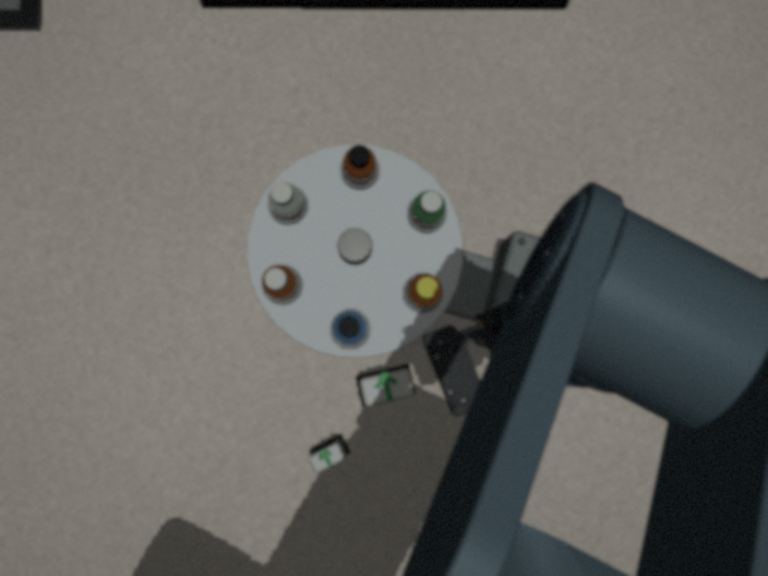

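View pics/c2.png

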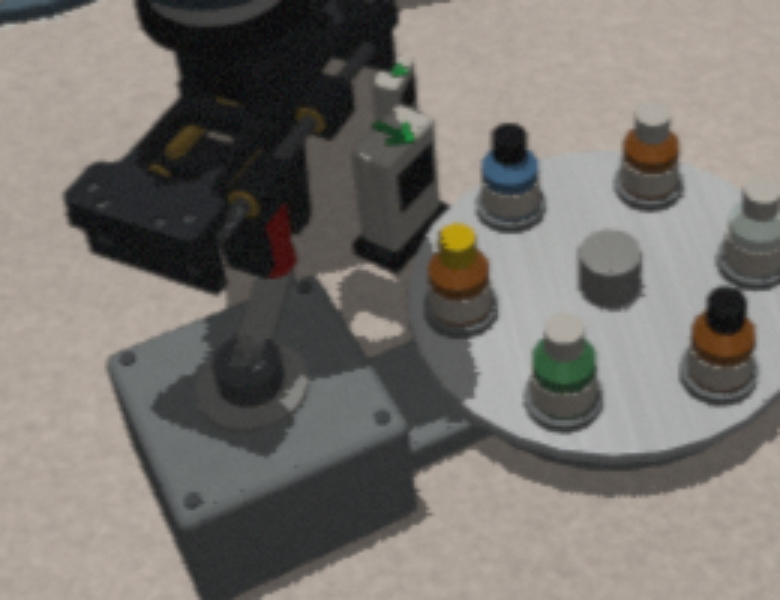

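The top view shows the yellow cap at (427,288), turning toward the reader at (386,385). All clear; I'll continue.

step_arm(
  plan=[0.41, -0.08, 0, 0, 0, 0.82, -0.16, 0, 0, 0, 1.24, -0.21, 0, 0, 0, 1.66, -0.23, 0, 0, 0, 2.08, -0.22, 0, 0, 0, 2.49, -0.18, 0, 0, 0, 2.91, -0.11, 0, 0, 0, 3.31, -0.02, 0, 0, 0, 3.71, 0.11, 0, 0, 0, 4.1, 0.26, 0, 0, 0],
)

```text
t: 8.52
position: [0.5444, -0.1241, 0.1194]
eef_rot: [0.984, 0.18, 0.002, -0.002]
ft_force: [-1.4, 2.2, -2.4]
gripper_width: 0.0226
```

```bash
cat > m.py <<'E'
from g import *
from scipy.optimize import least_squares
def meas(tag):
    f=robot.grab_frame('top');h=cv2.cvtColor(f["image"],cv2.COLOR_RGB2HSV).astype(int)
    H,S,V=h[...,0],h[...,1],h[...,2]
    b=[x for x in blobs((H>22)&(H<34)&(S>130)&(V>60)) if x[1][4]>20];print(b)
    for x in b:
        p=ray(f,*x[0],.098)[:2]-[.601,.0161];print(p,np.linalg.norm(p),"ang",np.degrees(np.arctan2(p[1],p[0])),"target -167.6")
    cv2.imwrite(f'pics/{tag}.png',cv2.convertScaleAbs(cv2.resize(f['image'][80:290,150:440,::-1],None,fx=2.6,fy=2.6,interpolation=2),alpha=1.5))
E
python3 -c "
from m import *
meas('d1');arc(-44,-4)"
```

```text
[(array([269.2, 206.6]), [264, 200, 12, 13, 111])]
[-0.06895813 -0.04804299] 0.08404375210924413 ang -145.13515105938225 target -167.6
t 8.57 ang 86.07 rad 0.0607 z 0.1194 F [ 0.8  4.1 -4.6] w 0.0224
[[0.34, 0.25, 0.01], [0.7, 0.47, 0.01], [1.05, 0.71, 0.01], [1.37, 0.97, 0.02], [1.68, 1.25, 0.02], [1.97, 1.56, 0.02], [2.23, 1.88, 0.02], [2.48, 2.22, 0.02], [2.69, 2.58, 0.02], [2.89, 2.95, 0.02]]
```

View pics/d1.png

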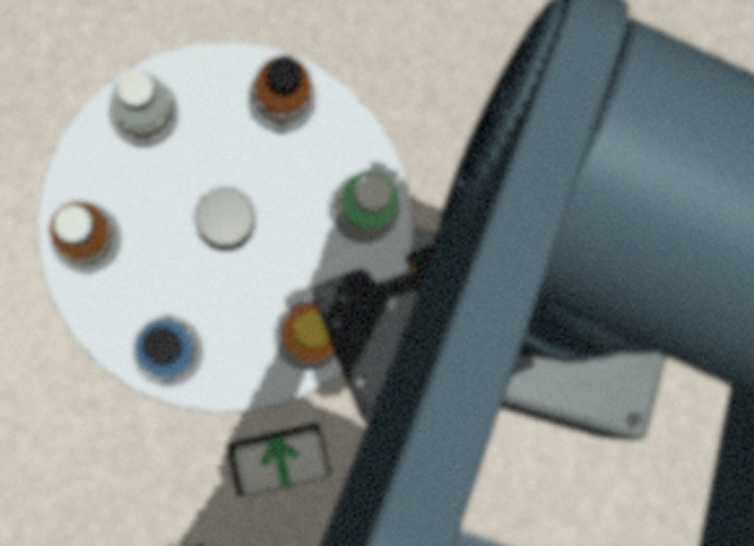

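step_arm(
  plan=[0.34, 0.25, 0, 0, 0, 0.7, 0.47, 0, 0, 0, 1.05, 0.71, 0, 0, 0, 1.37, 0.97, 0, 0, 0, 1.68, 1.25, 0, 0, 0, 1.97, 1.56, 0, 0, 0, 2.23, 1.88, 0, 0, 0, 2.48, 2.22, 0, 0, 0, 2.69, 2.58, 0, 0, 0, 2.8, 2.78, 0, 0, 0],
)

```text
t: 9.4
position: [0.5823, -0.14, 0.1194]
eef_rot: [0.984, 0.18, 0.003, -0.002]
ft_force: [2.0, 5.1, -3.5]
gripper_width: 0.0223
```

step_arm(
  plan=[0, 0, 0, 0, 0, 0, 0, 0, 0, 0, 0, 0, 0, 0, 0],
)

```text
t: 9.65
position: [0.5827, -0.1404, 0.1194]
eef_rot: [0.984, 0.18, 0.003, -0.002]
ft_force: [2.3, 1.6, -5.6]
gripper_width: 0.0227
```

```bash
python3 -c "
from m import *
meas('d2');arc(-6,-1,6)"
```

```text
[(array([251. , 214.9]), [244, 208, 15, 16, 75])]
[-0.08066944 -0.02153063] 0.08349327552379228 ang -165.0561300740453 target -167.6
t 9.7 ang 46.78 rad 0.0609 z 0.1194 F [ 2.   0.6 -5.7] w 0.0227
[[-0.04, 0.13, 0.01], [0.01, 0.23, 0.01], [0.05, 0.33, 0.01], [0.09, 0.42, 0.01], [0.13, 0.52, 0.01], [0.16, 0.62, 0.01]]
```

View pics/d2.png

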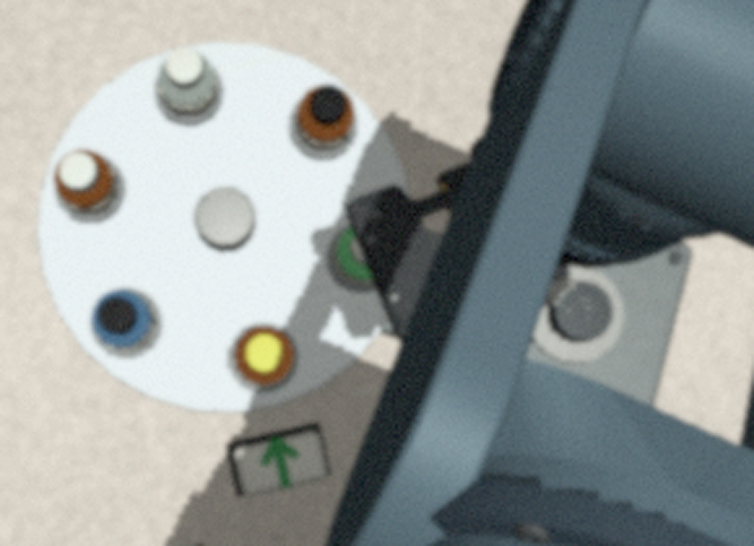

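```bash
cat > fit.py <<'E'
from h import *
def fit(pts,f,off=80):
    # pts: (u,v,k) crop px, k = ring index multiples of 60 deg from yellow
    c=np.array([.6010,.0161]);r=[]
    W=[]
    for u,v,k in pts:
        p=ray(f,u/2.6+150-.3,v/2.6+off-.3,.098)[:2];W.append(p);d=p-c
        r.append(((np.degrees(np.arctan2(d[1],d[0]))-60*k+540)%360-180,np.linalg.norm(d)))
    r=np.array(r);print(r.round(4).tolist(),"mean",r[:,0].mean())
    # similarity fit, free centre
    W=np.array(W);K=np.array([p[2] for p in pts]);M=.085*np.c_[np.cos(K*np.pi/3),np.sin(K*np.pi/3)]
    A=cv2.estimateAffinePartial2D(M,W)[0];print("fit ang",np.degrees(np.arctan2(A[1,0],A[0,0])),"c",A[:,2])
E
python3 -c "
from fit import *
f=pickle.load(open('top0.pkl','rb'))
fit([(286,48,0),(137,61,1),(73,197,2),(158,320,3),(312,305,4),(372,169,5)],f,90)
fit([(263,352,0),(327,104,2),(185,66,3),(77,170,4),(118,315,5)],f)"
```

```text
[[-25.1864, 0.0852], [-25.4345, 0.0851], [-24.9064, 0.0844], [-25.6194, 0.0853], [-24.9704, 0.0849], [-25.2625, 0.0842]] mean -25.229933998509665
fit ang -25.230516648648496 c [0.60102609 0.01614988]
[[-165.2445, 0.0837], [-164.8968, 0.0841], [-165.608, 0.0847], [-165.4103, 0.085], [-164.8013, 0.0837]] mean -165.19219620773134
fit ang -165.14478980003412 c [0.60137433 0.01610885]
```

Fit over five caps gives −165.2°, and the crank odometry gives −165.4°. That leaves about 2.4° of carousel, or 4.8° of crank (5 mm).

step_arm(
  plan=[0.05, 0.12, 0, 0, 0, 0.1, 0.24, 0, 0, 0, 0.15, 0.36, 0, 0, 0, 0.2, 0.46, 0, 0, 0, 0.2, 0.46, 0, 0, 0, 0.2, 0.46, 0, 0, 0],
)

```text
t: 10.2
position: [0.5863, -0.1441, 0.1194]
eef_rot: [0.984, 0.18, 0.003, -0.002]
ft_force: [2.3, 1.7, -5.3]
gripper_width: 0.0224
```

```bash
python3 -c "
from m import *
meas('d3');arc(-6,-1,6)"
```

```text
[(array([248.6, 215.6]), [241, 209, 16, 15, 68])]
[-0.08163886 -0.01805222] 0.08361092395825453 ang -167.53122751084354 target -167.6
t 10.25 ang 41.95 rad 0.0609 z 0.1194 F [ 1.5  2.3 -4.7] w 0.0222
[[-0.05, 0.13, 0.01], [-0.01, 0.23, 0.01], [0.02, 0.33, 0.01], [0.05, 0.43, 0.01], [0.08, 0.53, 0.01], [0.11, 0.63, 0.01]]
```

View pics/d3.png

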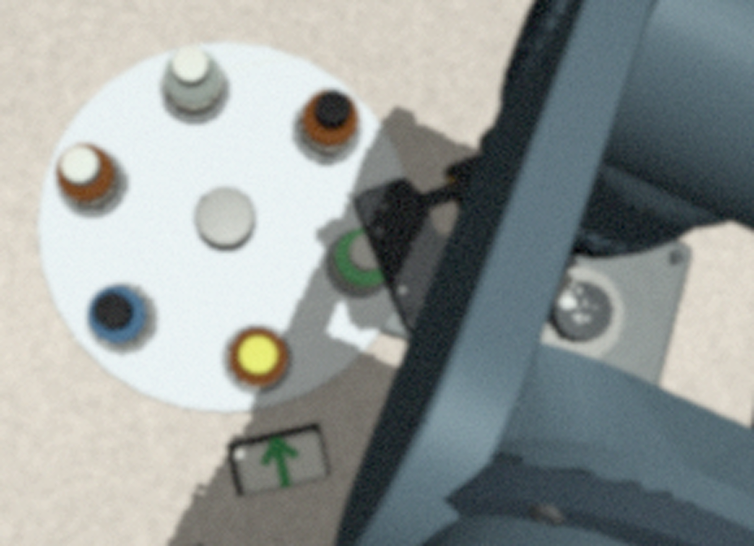

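```bash
python3 -c "
from fit import *
f=pickle.load(open('top0.pkl','rb'));s=pickle.load(open('scene0.pkl','rb'))
c=np.array([.601,.0161])
P=[('arrow top',ray(f,256.7,252.1,.0875)),('arrow scene',ray(s,211.9,194.2,.0875)),('yel0 scene',ray(s,305.4,258.4,.098)),('yel0 top',ray(f,259.6,108.3,.098))]
for n,p in P:
    d=p[:2]-c;print(n,p,np.degrees(np.arctan2(d[1],d[0])),np.linalg.norm(d))
# reader gray edges: subpixel
g=cv2.cvtColor(f['image'],cv2.COLOR_RGB2GRAY)
cv2.imwrite('pics/r.png',cv2.resize(cv2.convertScaleAbs(f['image'][232:282,228:288,::-1],alpha=1.6),None,fx=12,fy=12,interpolation=2))
cv2.imwrite('pics/rs.png',cv2.resize(cv2.convertScaleAbs(s['image'][175:235,190:240,::-1],alpha=1.3),None,fx=10,fy=10,interpolation=2))
fit([(258,355,0),(332,110,2),(191,63,3),(79,164,4),(113,309,5)],f)
"
```

```text
arrow top [ 0.46661358 -0.01320236  0.0875    ] -167.69943737567462 0.1375439541184894
arrow scene [ 0.46116614 -0.01285707  0.0875    ] -168.30044195003686 0.14280063023119569
yel0 scene [ 0.67938832 -0.02008792  0.098     ] -24.7803780944431 0.08633825027101757
yel0 top [ 0.67790061 -0.02001171  0.098     ] -25.154250789655357 0.08495739933121288
[[-167.358, 0.0846], [-167.939, 0.0837], [-168.107, 0.0856], [-167.8314, 0.0849], [-167.7883, 0.0834]] mean -167.804728749397
fit ang -167.75945157809016 c [0.60130073 0.01593338]
```

View pics/r.png

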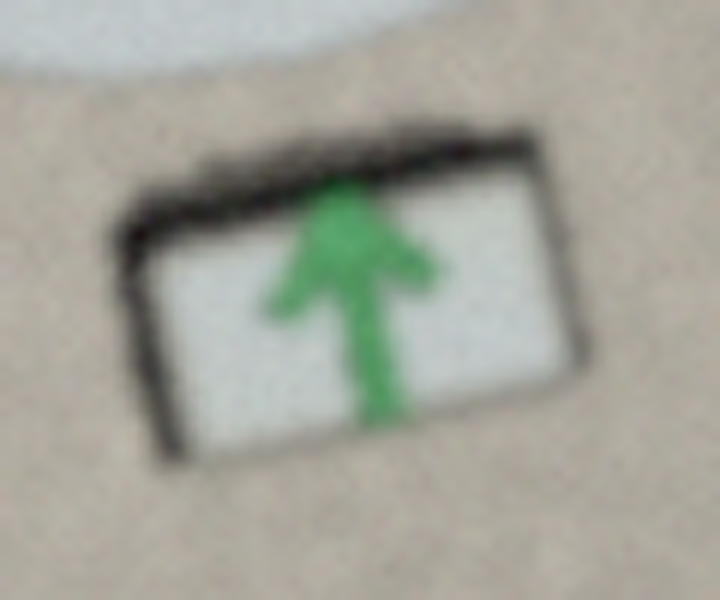

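View pics/rs.png

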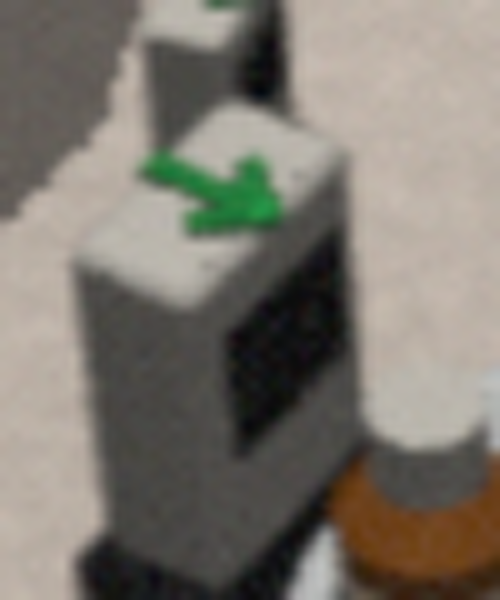

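All estimates agree within about 0.5°: carousel at −167.8°, mark at −167.6 to −168.0°. I'll release and lift.

step_arm(
  plan=[0, 0, 0, 0, 0.4, 0, 0, 0, 0, 0.6, 0, 0, 0, 0, 0.8, 0, 0, 0, 0, 1, 0, 0, 0, 0, 1, 0, 0, 0, 0, 1, 0, 0, 0, 0, 1, 0, 0, 0, 0, 1, 0, 0, 0, 0, 1, 0, 0, 0, 0, 1],
)

```text
t: 11.08
position: [0.5863, -0.1441, 0.1194]
eef_rot: [0.984, 0.18, 0.003, -0.002]
ft_force: [-0.0, -0.1, -0.9]
gripper_width: 0.0866
```

step_arm(
  plan=[0, 0, -1, 0, 1, 0, 0, -2.5, 0, 1, 0, 0, -4, 0, 1, 0, 0, -6, 0, 1, 0, 0, -8, 0, 1, 0, 0, -10, 0, 1, 0, 0, -12, 0, 1, 0, 0, -12, 0, 1],
)

```text
t: 11.75
position: [0.5878, -0.1456, 0.2452]
eef_rot: [0.984, 0.18, 0.007, 0.001]
ft_force: [1.6, -0.4, 1.0]
gripper_width: 0.0878
```

step_arm(
  plan=[-3, 1, 0, 0, 1, -6, 2, 0, 0, 1, -10, 3.3, 0, 0, 1, -14, 4.6, 0, 0, 1, -18, 6, 0, 0, 1, -22, 7.3, 0, 0, 1, -26, 8.7, 0, 0, 1, -30, 10, 0, 0, 1, -30, 10, 0, 0, 1, -30, 10, 0, 0, 1],
)

```text
t: 12.58
position: [0.3411, -0.3467, 0.2414]
eef_rot: [0.984, 0.178, 0.007, 0.001]
ft_force: [0.6, 0.3, -0.1]
gripper_width: 0.0881
```

```bash
python3 -c "
from m import *
meas('e1');arc(-6,-1,1)
f=robot.grab_frame('scene');cv2.imwrite('pics/e2.png',cv2.resize(f['image'][:,:,::-1],(768,576)))"
```

```text
[(array([248.7, 216. ]), [241, 209, 16, 15, 186])]
[-0.08221851 -0.0181901 ] 0.08420666543459226 ang -167.52478292065044 target -167.6
t 12.63 ang -141.0 rad 0.2556 z 0.2414 F [ 1.1  0.2 -0.5] w 0.0884
[[18.37, -6.31, 12.44]]
```

View pics/e1.png

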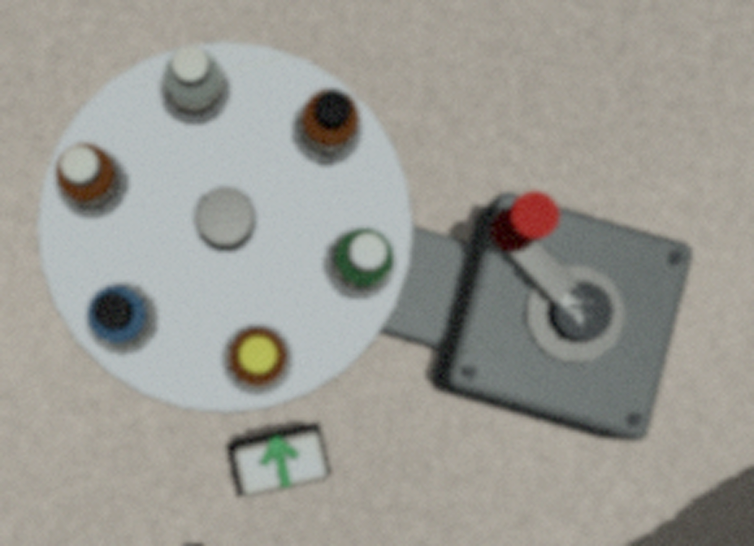

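View pics/e2.png

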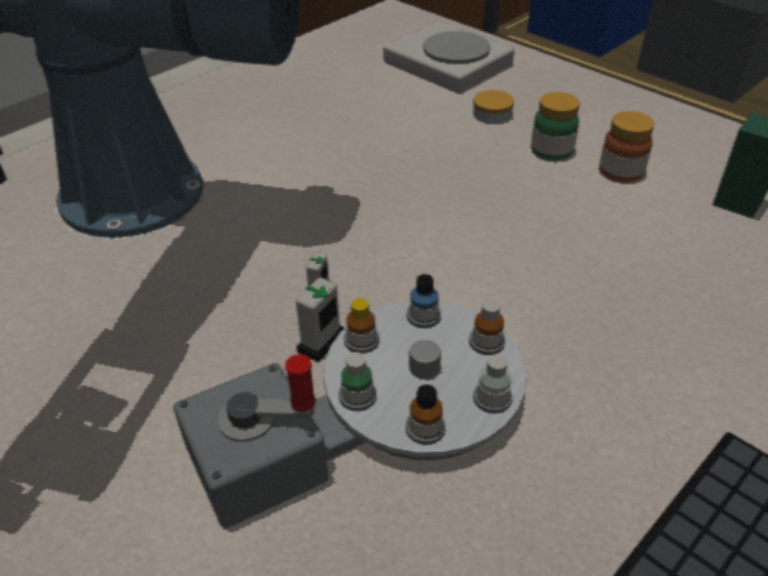

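The yellow cap, at (258,355) in the top crop, stands in front of the large reader's window. The arm is clear and the carousel hasn't moved since release.

```bash
python3 -c "
from fit import *
from plant import robot
f=pickle.load(open('top0.pkl','rb'))
fit([(258,355,0),(368,252,1),(332,110,2),(191,63,3),(79,164,4),(113,309,5)],f)
print(robot.sense()['joint_velocities'].round(3));print(robot.hand_in())"
```

```text
[[-167.358, 0.0846], [-167.4647, 0.0849], [-167.939, 0.0837], [-168.107, 0.0856], [-167.8314, 0.0849], [-167.7883, 0.0834]] mean -167.74805688457357
fit ang -167.74823180901086 c [0.60129932 0.0158747 ]
[ 0.033  0.004 -0.004 -0.001  0.001 -0.003]
the job is handed in; nothing more can be done
None
```

The yellow-capped bottle now stands in front of the window of the larger white reader, and the job is handed in. I gripped the red sleeve and wound the crank about 285° clockwise. I kept hold of the sleeve the whole way, then let go and moved the arm clear.

**Alignment:** after release, a fit over all six caps put the carousel at −167.75°, and the yellow cap alone gave −167.5°. The reader's direction measured −167.6° to −168.3°, depending on view and feature. That puts the bottle within about half a degree, or roughly 1 mm on the bottle ring.

**Forces and time:** forces read at the end of each move stayed under about 10 N. The whole job took about 13 s.

**Disagreements:** the two cameras differ by up to 5 mm on the reader's arrow, mostly in distance from the carousel, which changes the angle by about 0.6°. After release I saw no movement between pictures, and the arm touched nothing.

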